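# Set the drip feed of a flat lap

## Robot

A 6-joint arm with a two-finger parallel gripper is mounted at the origin on the work surface. World frame = base frame: x ahead of the robot, y to its left, z up, the work surface at z = 0. Lengths are in m, angles in rad, forces in N, time in s.
With the tool pointing down it reaches from about 0.425 to 1.125 m from the base axis. Payload 14.9 kg.
Tool frame: the origin (TCP) lies midway between the tips of the shut fingers; the grasp point (between the pads) lies 19 mm behind it; z points along the fingers, y is the direction in which the jaws open and shut (so a half turn about z gives the same grasp; the last joint's range is limited). The gripper opens to 91 mm and grips with 3 to 60 N. Pads are 32 mm wide; open, the fingers measure 118 mm over their backs; the gripper's body (76 mm by 178 mm) begins 60 mm behind the grasp point.
Start: joints at [1.283, 0.379, 1.734, -0, 1.028, -0.033], TCP at [0.176, 0.677, 0.214] pointing down, gripper open.
Joint ranges: [-2.77, 2.77], [-0.74, 2.19], [0, 2.66], [-1.06, 4.2], [0.31, 2.87], [-3.08, 3.08]. Speed limits (rad/s): [1.89, 1.89, 2.39, 3.14, 3.14, 3.14].

## Interface

Orientations are given as a rotation vector (axis times angle).
In Python, from cell import robot gives the robot as it stands. Calls block until the motion is done:
- robot.move_ptp(position, orientation): joint-space move of the TCP to a pose.
- robot.move_l(position, speed=0.15, ori=None, guard=None): straight line of the TCP; ori=None keeps the orientation; speed is the mean speed in m/s. With guard (N) it stops when the force on the tool has changed by that much, and returns True; else False.
- robot.goto_joints(angles): joint-space move.
- robot.move_gripper(opening): opening from 0.0 (shut) to 1.0 (fully open); the grip force is fixed at half the most; returns when the fingers have stopped.
- robot.dwell(seconds).
- robot.solve_ik(position, orientation): joint angles nearest the present ones, or None.
- robot.read_state(): the state.
- robot.camera(name): name is "scene" or "top" or "wrist"; returns (picture, depth): 400x640x3 uint8, blue, green, red; 400x640 float32, m along the optical axis (not along the pixel's ray), 0 where there is no reading.
- robot.camera_model(name): a dict with "fx", "fy", "cx", "cy" (pixels), "R" (3x3) and "t" (3): a world point X has camera coordinates R X + t; the wrist camera has in their place "tool_from_camera" (4x4, takes a point from camera to tool coordinates, whose origin is the TCP and whose axes are the flange's). Camera axes: x right, y down, z forward; pixel columns grow to the right and rows downward; lengths in m; the calibration is good to about 2 mm. A picture is of the moment at which its call begins: read the wrist's pose just before it. camera_model takes no time and is no camera call.
A pose or a line that the arm cannot do raises robot.Unreachable and nothing moves.
- robot.close_job(): hands the job in, once; it reports no verdict.
The state is a dict: "clock": time; "q": joint angles; "joint_vel": joint speeds; "tau": joint torques, N m; "ee_pos": TCP position; "eef_rot": TCP orientation; "wrist_force": force on the tool from outside, world axes, zero at the start; "wrist_torque": the same for the moment, N m; "gripper_width": opening from 0.0 (shut) to 1.0 (fully open).
Only numpy, scipy, OpenCV 4.12 (cv2) and the standard library are available. Lean on these libraries where they do the work, as an engineer would, in place of code of your own. Each camera call takes 0.05 s, during which the arm holds its last target. There are 200 camera calls.

## Task

Get the flat lap's drip feed ready: swing the water spout in so that its nozzle stands over the lapping disc, half way between centre and rim. Shut the black metering knob on top of the post clockwise until it seats firmly, finger-tight and no harder because the seat is soft, then open it exactly three clicks. Leave the glassware on the bench, and the jar and the stick on the machine, where they are.

Things in the scene. Friction and masses are not known exactly. Their poses are not given: they have to be found in the camera images.
- knob_grip (a point): Grip point of the metering knob: fluted black round knob, diameter 44 mm, 30 mm tall, on top of the post. The point lies on its vertical axis, 18 mm above its underside, 12 mm below its top; it is fixed to the machine and does not turn with the knob. Clockwise from above shuts. 16 even clicks a turn (22.5 degrees each); released, the knob settles in the nearest click. Starts 2 to 7 clicks open.
- knob_foot (a point): Centre of the knob's underside, fixed likewise. Below it is the round valve bonnet (37 mm diameter), so fingertips may reach down past the knob. To turn: a click peaks at about 0.12 N m. From the shut click on, the torque climbs instead by about 2 N m per rad: firmly seated from 0.2 N m (0.04 rad into the soft seat), seat spoilt at 0.45 N m (0.18 rad). Let go there, it springs back to the shut click.
- needle (a joint): Lift of the valve's needle off its seat, inside the post, not visible: metres, 0 = touching the seat (the shut click), +0.00002 per click opened, negative = seat squeezed. Driven by the knob through a fine thread of 0.32 mm a turn. The reading's noise is far larger than a click, so it does not serve for counting; where shut lies must be felt.
- spout_grip (a point): Middle of the knurled hand sleeve of the swivel spout: dark sleeve 15 mm diameter, 44 mm long, lying level round the spout tube (tube 10 mm diameter), 96 mm from the swivel axis, 76 mm below the knob's grip point. Its y axis points level along the tube back to the post. Clear space below and on both sides; take it from above with the fingers closing across the tube.
- spout_pivot (a point): Point on the spout's vertical swivel axis (the same axis as the knob's), at the height of the spout tube. Fixed to the machine.
- nozzle (a point): Tip of the down-turned nozzle at the end of the spout, 130 mm from the swivel axis and 42 mm below the tube; it moves with the spout and stands 33 mm over the disc.
- spout (a joint): Swing of the spout in rad: 0 = points from the post straight at the disc's centre (the nozzle is then 50 mm from that centre), grows clockwise seen from above, towards the parked side. It starts parked at 0.9 to 1.6 and stays where it is left (friction about 0.12 N m, 1.3 N at the sleeve). Free travel from -0.7 to 1.9.
- disc_top (a point): Centre of the top face of the lapping disc: round dark metal disc, diameter 200 mm, in a white round basin (diameter 270 mm, rim 13 mm above the disc) on the grey machine. The post stands 180 mm from this centre.
- grit_jar: Small jar, 52 mm diameter, 62 mm tall, standing on the machine's deck behind the post. Leave it. Origin at its foot.
- dressing_stick: Grey abrasive stick 62 x 18 x 18 mm on the machine's deck. Leave it. Origin under its middle.
- tumbler: Glass tumbler on the bench, 76 mm diameter, 95 mm tall. Leave it. Origin at its foot.
- cut_vase: Cut-glass vase on the bench, 104 mm diameter, 180 mm tall. Leave it. Origin at its foot.

How it is judged:
By the outcome, as a careful person would: the job done as asked, in the order asked, and still so for the second after the job is handed in, with the robot touching nothing.
It also fails if it takes over 72 s, if anything falls off the work surface, if the arm or the gripper's body presses on something with over 40 N, if the wrist force passes 120 N, or if a joint passes its speed limit or range.

## Working session

There is one attempt and no reset: what is moved stays moved. The work goes in short steps, each a Python script; the robot and the scene stay as the last script left them, time stands still between calls to the robot, and variables do not carry over. Pictures are saved under pics/ and viewed, about 8 in all and at most 12, crops included, and the job is handed in when it is done.

```bash
ls; mkdir -p pics
python3 - <<'E'
from cell import robot
import cv2,numpy as np
s=robot.read_state();print(s)
for n in("scene","top"):
    p,d=robot.camera(n);cv2.imwrite(f"pics/{n}0.png",p);np.save(f"pics/{n}0.npy",d);print(n,robot.camera_model(n))
print(robot.camera_model("wrist"))
E
```

```text
pics
{'clock': 0.0, 'q': array([ 1.28270776e+00,  3.79410241e-01,  1.73476111e+00, -1.74844543e-05,
        1.02850944e+00, -3.33130086e-02]), 'joint_vel': array([ 3.45008494e-04,  4.91457841e-05, -1.39589586e-04,  1.93362137e-04,
        4.35312410e-04, -1.74181072e-03]), 'tau': array([ 1.07372987e-03, -7.63731265e+01, -4.34367049e+01,  6.51182723e-02,
        4.24947578e-02, -1.09707557e-04]), 'ee_pos': array([0.17632747, 0.67702627, 0.21329683]), 'eef_rot': array([-3.99084639e-01, -3.11598008e+00,  1.69090263e-03]), 'wrist_force': array([-0.32171399,  0.82707461, -0.09516268]), 'wrist_torque': array([-0.01943951,  0.00028392,  0.03240957]), 'gripper_width': 0.9991576492398911}
scene {'fx': 404.2357519241908, 'fy': 404.2357519241908, 'cx': 315.3052622806211, 'cy': 201.09376454012965, 'R': array([[ 0.72911057,  0.68438108, -0.00450714],
       [ 0.50375095, -0.54110955, -0.67337615],
       [-0.46328475,  0.48869519, -0.73928631]]), 't': array([-0.46966061, -0.06943559,  1.16537145])}
top {'fx': 452.043052595932, 'fy': 452.043052595932, 'cx': 317.07206485811327, 'cy': 201.93755655272616, 'R': array([[-0.02958878, -0.99909841,  0.03044456],
       [-0.98124598,  0.0232291 , -0.191355  ],
       [ 0.19047527, -0.03553556, -0.98104862]]), 't': array([0.10124919, 0.5435914 , 1.03505604])}
{'fx': 341.2904518238108, 'fy': 341.2904518238108, 'cx': 321.2077297310369, 'cy': 202.10128680032687, 'tool_from_camera': array([[-4.39320258e-04, -9.56993093e-01, -2.90110369e-01,
         8.39933147e-02],
       [ 9.99999865e-01, -3.40146734e-04, -3.92271821e-04,
        -4.97360761e-04],
       [ 2.76721329e-04, -2.90110503e-01,  9.56993114e-01,
        -1.70670950e-01],
       [ 0.00000000e+00,  0.00000000e+00,  0.00000000e+00,
         1.00000000e+00]])}
```

View pics/scene0.png

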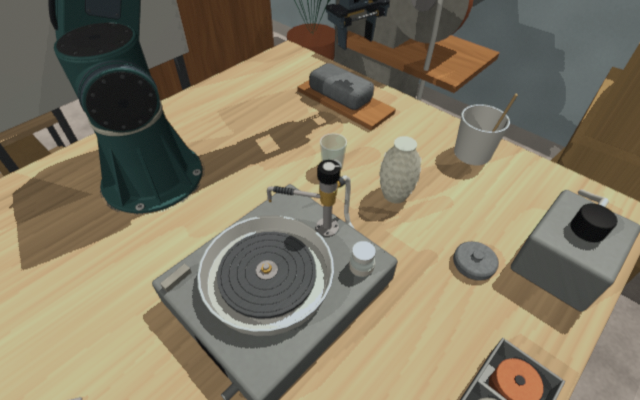

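View pics/top0.png

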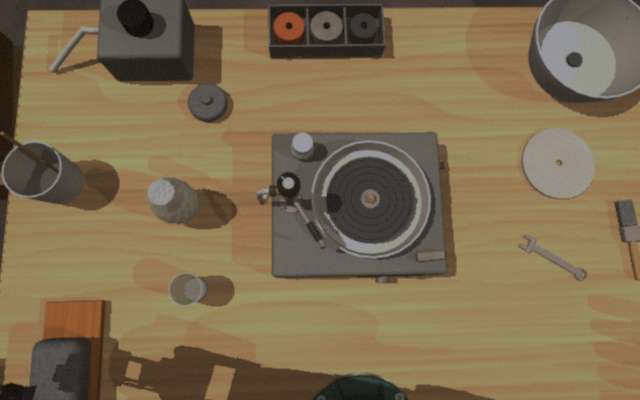

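The scene view shows the knob at about (329,172), the sleeve at (285,190) and the nozzle at (269,196). The disc is at (267,270), the tumbler and vase are behind the post, and a supply pipe runs on the post's far side. In the top view the knob is at (289,184), the sleeve at about (316,232) and the disc centre at (371,199).

```bash
cat > h.py <<'E'
from cell import robot
import cv2,numpy as np
from scipy.spatial.transform import Rotation as Ro
def cloud(n,d,m=None,T=None):
    m=m or robot.camera_model(n);h,w=d.shape;v,u=np.mgrid[:h,:w]
    P=np.stack([(u-m['cx'])/m['fx']*d,(v-m['cy'])/m['fy']*d,d],-1)
    if T is not None: return P@T[:3,:3].T+T[:3,3]
    return (P-m['t'])@m['R']
def ori(a): # tool down, tool y axis at world angle a
    y=np.array([np.cos(a),np.sin(a),0]);z=np.array([0,0,-1.]);return Ro.from_matrix(np.stack([np.cross(y,z),y,z],1)).as_rotvec()
E
python3 - <<'E'
from h import *
for n in("scene","top"):
    p=cv2.imread(f"pics/{n}0.png");d=np.load(f"pics/{n}0.npy");P=cloud(n,d)
    g=p.max(2)
    for nm,(u,v,r) in {'knob':((329,172,22),(289,184,20))[n=="top"],'sleeve':((285,190,14),(316,232,16))[n=="top"]}.items():
        sl=np.s_[v-r:v+r,u-r:u+r];q=P[sl][d[sl]>0];c=g[sl][d[sl]>0]
        z=q[:,2];print(n,nm,np.histogram(z,bins=np.arange(0,.36,.02))[0])
        lo=.19 if nm=='knob' else .13
        k=(c<60)&(z>lo);print(k.sum(),np.median(q[k],0),q[k].min(0),q[k].max(0))
    # disc: basin rim
    for uv in (((267,270),) if n=="scene" else ((371,199),)):
        print('disc ctr',P[uv[1],uv[0]],P[uv[1]+12,uv[0]+12])
    big=cv2.resize(p[150:260,220:370] if n=="scene" else p[120:290,250:460],None,fx=3.6,fy=3.6,interpolation=2);cv2.imwrite(f"pics/{n}c.png",big)
    # top: rim white pixels
    sat=p.max(2).astype(int)-p.min(2)
    m=(P[...,2]>.05)&(P[...,2]<.12)&(d>0)
    if n=="top":
        h=np.histogram(P[130:280,270:450,2],bins=np.arange(0,.3,.005));print(list(zip(h[1].round(3),h[0])))
E
```

```text
scene knob [410  18  62 118  83   0   0   4  33  41  75 153 115 279 162   0   0]
363 [0.55168564 0.13749233 0.27485377] [0.52090316 0.12588061 0.21502066] [0.56424325 0.1866304  0.28328335]
scene sleeve [165   0   0   0 288   0   0   3   7 165  17   0   0   0   0   0   0]
56 [0.46001048 0.09572824 0.19616595] [0.44579926 0.08482515 0.19156126] [0.477657   0.10680058 0.20103908]
disc ctr [ 0.5440958  -0.03284489  0.12693788] [ 0.57615621 -0.03140817  0.11619522]
top knob [ 50   0   1   0 827   5  12   4   0  36  40 105  16 230 231   0   0]
362 [0.53183605 0.14879097 0.27897388] [0.5177572  0.12813094 0.19237313] [0.55949155 0.18753011 0.28371353]
top sleeve [  0   0   0   0 673  35  78   0   1 202  30   0   0   0   0   0   0]
124 [0.45699518 0.10012847 0.19839947] [0.43883719 0.08423467 0.1926282 ] [0.47608238 0.11413117 0.20308545]
disc ctr [ 0.53384148 -0.03059012  0.13374315] [ 0.50878221 -0.05878682  0.11794755]
[(np.float64(0.0), np.int64(1235)), (np.float64(0.005), np.int64(24)), (np.float64(0.01), np.int64(0)), (np.float64(0.015), np.int64(1)), (np.float64(0.02), np.int64(7)), 
[... 1164 characters left out ...]
), np.int64(73)), (np.float64(0.195), np.int64(220)), (np.float64(0.2), np.int64(30)), (np.float64(0.205), np.int64(3)), (np.float64(0.21), np.int64(12)), (np.float64(0.215), np.int64(22)), (np.float64(0.22), np.int64(51)), (np.float64(0.225), np.int64(44)), (np.float64(0.23), np.int64(3)), (np.float64(0.235), np.int64(1)), (np.float64(0.24), np.int64(0)), (np.float64(0.245), np.int64(0)), (np.float64(0.25), np.int64(2)), (np.float64(0.255), np.int64(14)), (np.float64(0.26), np.int64(9)), (np.float64(0.265), np.int64(14)), (np.float64(0.27), np.int64(13)), (np.float64(0.275), np.int64(194)), (np.float64(0.28), np.int64(231)), (np.float64(0.285), np.int64(0)), (np.float64(0.29), np.int64(0))]
```

```bash
python3 -c "
import cv2,numpy as np
a=cv2.imread('pics/scenec.png');b=cv2.imread('pics/topc.png')
w=max(a.shape[1],b.shape[1]);f=lambda x:cv2.copyMakeBorder(x,0,0,0,w-x.shape[1],0)
c=np.vstack([f(a),f(b)]);print(a.shape,b.shape);s=600/c.shape[0];cv2.imwrite('pics/crops.png',cv2.resize(c,None,fx=min(s,1),fy=min(s,1)))"
```

```text
(396, 540, 3) (612, 756, 3)
```

View pics/topc.png

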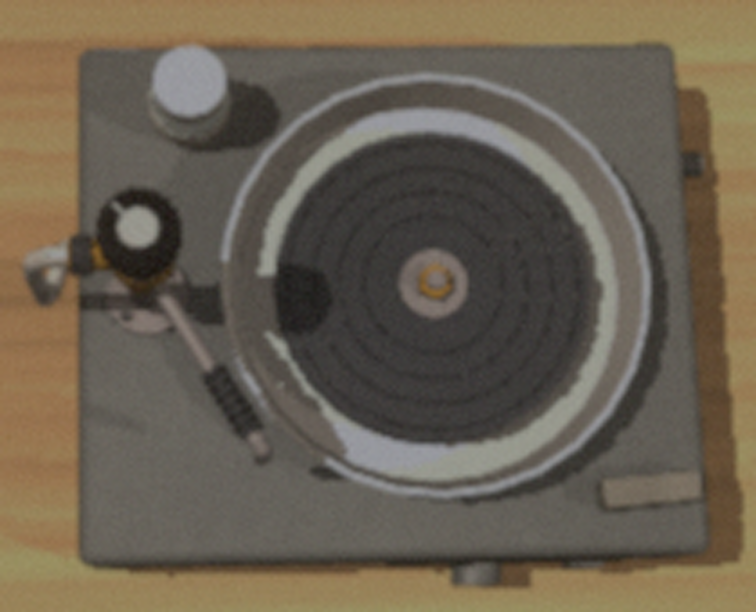

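The top crop shows the knob at crop (138,233) with a white cap and index mark, and the sleeve at (233,400). The spindle is at (435,283), and the post's supply elbow sits at the left (50,270). Next I fit circles for the knob axis and the disc centre.

Run:
```python
from h import *
from scipy.optimize import least_squares
R={}
for n in("scene","top"):
    p=cv2.imread(f"pics/{n}0.png");d=np.load(f"pics/{n}0.npy");P=cloud(n,d)
    x,y,z=P[...,0],P[...,1],P[...,2]
    near=(np.hypot(x-.545,y-.15)<.05)&(d>0)
    k=near&(z>.27)
    (c,r)=cv2.minEnclosingCircle(P[k][:,:2].astype(np.float32));print(n,'knob top',c,r,np.median(z[k]),k.sum())
    # knob via ray on z=.282 plane of contour of top pixels: width extents
    print(' bbox centre',(np.percentile(P[k][:,:2],1,axis=0)+np.percentile(P[k][:,:2],99,axis=0))/2)
    rr=np.hypot(x-.533,y+.033)
    m=(d>0)&(rr>.125)&(rr<.15)&(z>.126)&(z<.140)
    q=P[m];f=least_squares(lambda a:np.hypot(q[:,0]-a[0],q[:,1]-a[1])-.1335,[.533,-.033],loss='soft_l1',f_scale=.002);print(' rim centre',f.x,m.sum(),np.median(q[:,2]),np.abs(f.fun).mean())
    m=(d>0)&(rr<.08)&(rr>.03);print(' disc z',np.median(z[m]))
    m=(d>0)&(z>.187)&(z<.206)&(np.hypot(x-.545,y-.145)>.03)&(np.hypot(x-.545,y-.145)<.15)&(y<.135)
    q=P[m][:,:2];l=cv2.fitLine(q.astype(np.float32),cv2.DIST_HUBER,0,.01,.01).ravel();print(' tube',l,m.sum(),np.degrees(np.arctan2(l[1],l[0])))
    dk=m&(p.max(2)<70);print(' sleeve dark',P[dk].mean(0),dk.sum())
```

```text
scene knob top (0.5408121347427368, 0.1491701751947403) 0.023278186097741127 0.27982659913677516 361
 bbox centre [0.54204472 0.14782765]
 rim centre [ 0.53817306 -0.0309187 ] 962 0.129597060923974 0.0020195849224047624
 disc z 0.11722365718030184
 tube [0.85138977 0.52453357 0.47267172 0.10444945] 273 31.636847
 sleeve dark [0.46102592 0.09645984 0.19665445] 81
top knob top (0.5405457615852356, 0.14840099215507507) 0.023022234439849854 0.2801429167521281 438
 bbox centre [0.53975461 0.14905146]
 rim centre [ 0.53795972 -0.03139182] 854 0.12960799536427986 0.0023443311629966434
 disc z 0.11716784656762635
 tube [0.8616106  0.5075699  0.46793222 0.10535008] 297 30.502096
 sleeve dark [0.45795417 0.09987941 0.19801628] 146
```

```bash
cat >> h.py <<'E'
POST=np.array([.5405,.1487]);DISC=np.array([.538,-.0312]);D0=np.arctan2(*(DISC-POST)[::-1])
def sl(sw,z=.172):
    b=D0-sw;return np.r_[POST+.096*np.array([np.cos(b),np.sin(b)]),z],ori(b-np.pi/2)
E
python3 - <<'E'
from h import *
s=robot.read_state();p=s['ee_pos']
robot.move_l([p[0],p[1],.34],speed=.3)
S0=1.014
for sw in (S0,0,-.03):
    P,o=sl(sw,.30);q=robot.solve_ik(P,o);print(sw,P,q)
q=np.zeros(6)
P,o=sl(S0,.32);robot.move_ptp(P,o)
s=robot.read_state();print(s['clock'],s['q'],s['ee_pos'])
for sw in (S0,.5,0,-.03):
    P,o=sl(sw);print(sw,robot.solve_ik(P,o))
for a in range(-180,180,30): 
    q=robot.solve_ik(np.r_[POST,.255],ori(np.radians(a)));print(a,None if q is None else q[[3,5]].round(2))
pic,d=robot.camera("wrist");cv2.imwrite("pics/w1.png",pic);np.save("pics/w1.npy",d)
E
```

```text
1.014 [0.45830348 0.09910432 0.3       ] [ 1.63251051e-01 -1.07609181e-01  2.12270471e+00 -4.44089210e-16
  1.12649712e+00 -1.95044589e+00]
0 [0.53916605 0.05270927 0.3       ] [ 5.44279467e-02  2.80428204e-02  1.99269121e+00 -4.44089210e-16
  1.12085863e+00 -3.07326899e+00]
-0.03 [0.54204594 0.05271245 0.3       ] None
2.9583 [ 1.64003684e-01 -1.28194055e-01  2.10333575e+00  6.58786500e-05
  1.16651735e+00 -1.95000086e+00] [0.4583871  0.09949193 0.31997232]
1.014 [ 1.63251051e-01  7.09134165e-02  2.21387016e+00 -4.44089210e-16
  8.56809077e-01 -1.95044589e+00]
0.5 [ 8.43640804e-02  1.18798904e-01  2.16018276e+00 -4.44089210e-16
  8.62610985e-01 -2.54333286e+00]
0 [ 5.44279467e-02  1.89388884e-01  2.07586613e+00 -4.44089210e-16
  8.76337645e-01 -3.07326899e+00]
-0.03 None
-180 [ 0.   -2.91]
-150 [0.   2.84]
-120 [-0.    2.32]
-90 [-0.   1.8]
-60 [-0.    1.27]
-30 [0.   0.75]
0 [-0.    0.23]
30 [ 0.  -0.3]
60 [-0.   -0.82]
90 [-0.   -1.34]
120 [-0.   -1.87]
150 [ 0.   -2.39]
```

View pics/w1.png

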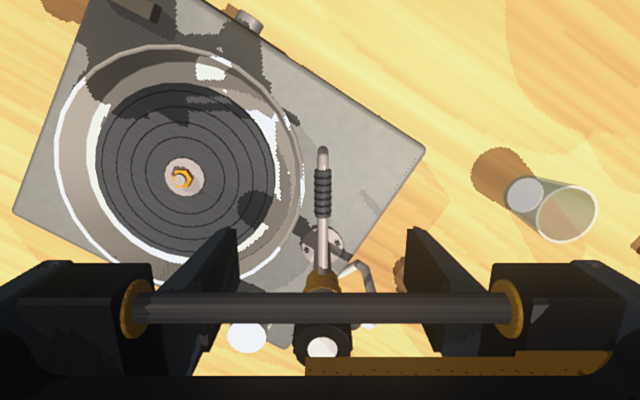

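The wrist view shows the tube centred between the fingers (column 323), with the knob at the bottom (322,345). With this yaw, wrist joint 6 would end within 0.01 rad of its limit, so I'll use the half-turned grasp. The camera then clears the knob by about 60 mm.

```bash
sed -i 's/ori(b-np.pi\/2)/ori(b+np.pi\/2)/' h.py
python3 - <<'E'
from h import *
S0=1.014
P,o=sl(S0,.32);robot.move_ptp(P,o);print(robot.read_state()['q'])
P,o=sl(S0);print('hit',robot.move_l(P,speed=.12,guard=15))
robot.move_gripper(0.0)
s=robot.read_state();print(s['clock'],s['ee_pos'],s['gripper_width']*91,s['wrist_force'])
if 10<s['gripper_width']*91<20:
    for sw in np.linspace(S0,0,8)[1:]:
        P,o=sl(sw);robot.move_l(P,speed=.08,ori=o)
        s=robot.read_state();print(round(sw,2),s['clock'],s['wrist_force'].round(1),s['wrist_torque'].round(2))
    s=robot.read_state();print(s['ee_pos'],s['gripper_width']*91)
    pic,d=robot.camera("top");cv2.imwrite("pics/t2.png",pic);np.save("pics/t2.npy",d)
E
```

```text
[ 1.63280485e-01 -1.28559743e-01  2.10363732e+00  3.69428464e-05
  1.16657027e+00  1.19067278e+00]
hit False
8.2 [0.45821827 0.09913102 0.17197999] 14.012604374179816 [-0.93438228 -0.07733151  0.36974529]
0.87 8.525 [-0.1  3.1  0.4] [0.39 0.16 0.31]
0.72 8.85 [ 1.1  4.8 -0.5] [ 0.61 -0.02  0.29]
0.58 9.175 [ 1.2  6.2 -0.4] [ 0.94 -0.1   0.34]
0.43 9.5 [ 0.5  6.9 -0.4] [1.05 0.04 0.34]
0.29 9.825 [-1.3  7.2  0.1] [1.11 0.03 0.31]
0.14 10.15 [0.1 7.9 0.8] [1.24 0.18 0.29]
0.0 10.475 [-1.   8.   0.8] [1.13 0.3  0.3 ]
[0.53871884 0.05361838 0.17197037] 14.390550088347455
```

Run:
```python
from h import *
robot.move_gripper(0.75)
p=robot.read_state()['ee_pos']
robot.move_l([p[0],p[1],.35],speed=.25)
P=np.r_[POST,.35];robot.move_ptp(P,ori(np.radians(155)))
s=robot.read_state();print(s['clock'],s['q'],s['ee_pos'])
pic,d=robot.camera("wrist");cv2.imwrite("pics/w2.png",pic);np.save("pics/w2.npy",d)
m=robot.camera_model("wrist");T=np.eye(4);T[:3,:3]=Ro.from_rotvec(s['eef_rot']).as_matrix();T[:3,3]=s['ee_pos'];T=T@m['tool_from_camera']
C=cloud("wrist",d,m,T);x,y,z=C[...,0],C[...,1],C[...,2]
k=(d>0)&(z>.272)&(z<.29)&(np.hypot(x-POST[0],y-POST[1])<.04)
print('knob',cv2.minEnclosingCircle(C[k][:,:2].astype(np.float32)),np.median(z[k]),k.sum())
b=(d>0)&(z>.185)&(z<.206)&(np.hypot(x-POST[0],y-POST[1])<.16)&(np.hypot(x-POST[0],y-POST[1])>.03)
q=C[b]
if len(q): print('tube',np.median(q,0),len(q),q.min(0),q.max(0))
pic,d=robot.camera("scene");C=cloud("scene",d);x,y,z=C[...,0],C[...,1],C[...,2]
r=np.hypot(x-POST[0],y-POST[1]);b=(d>0)&(z>.187)&(z<.206)&(r>.04)&(r<.15)&(y<.12);q=C[b]
l=cv2.fitLine(q[:,:2].astype(np.float32),cv2.DIST_HUBER,0,.01,.01).ravel();print('tube scene',l,len(q),'want dir',D0,np.median(q,0))
cv2.imwrite("pics/s2.png",pic)
```

```text
14.4917 [ 2.26813132e-01  1.63319785e-02  1.91231198e+00  1.73800526e-05
  1.21331723e+00 -2.47771948e+00] [0.54045586 0.14864565 0.34976571]
knob ((0.538040816783905, 0.14920631051063538), 0.023340551182627678) 0.2799540820604769 2710
tube [0.53623131 0.06178882 0.19692129] 1545 [0.52886183 0.01490668 0.18510609] [0.54471138 0.21618359 0.2059805 ]
tube scene [0.02558401 0.99967265 0.54231215 0.0470551 ] 272 want dir -1.5846920415745198 [0.54235427 0.05608634 0.19662966]
```

View pics/w2.png

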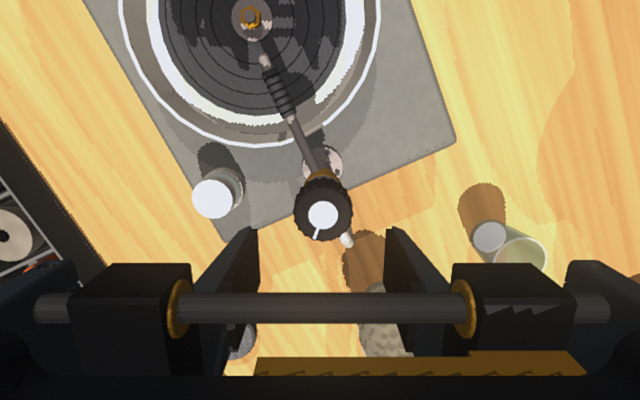

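The wrist view shows the knob at (323,212) with its index mark towards (317,236). The spout now points at the disc spindle. Next I grip the knob and feel the first bit of rotation.

```bash
cat >> h.py <<'E'
import pickle
def turn(q,lim,step,stop,log):
    """step joint 6 to lim, logging (q6cmd,q6,tz,tau5,clock); stop at |tz|>stop"""
    n=max(1,int(np.ceil(abs(lim-q[5])/step)));s0=q[5]
    for t in np.linspace(s0,lim,n+1)[1:]:
        q[5]=t;robot.goto_joints(q);s=robot.read_state()
        log.append((t,s['q'][5],s['wrist_torque'][2],s['tau'][5],s['clock']))
        if abs(log[-1][2]-log[0][2])>stop: return True
    return False
E
python3 - <<'E'
from h import *
C=np.array([.5397,.1488])
robot.move_ptp(np.r_[C,.35],ori(np.radians(155)))
print('hit',robot.move_l(np.r_[C,.250],speed=.1,guard=12))
robot.move_gripper(0.0);robot.dwell(.3)
s=robot.read_state();print(s['clock'],s['q'],s['gripper_width']*91,s['wrist_force'],s['wrist_torque'],s['tau'][5])
q=s['q'].copy();log=[(q[5],q[5],s['wrist_torque'][2],s['tau'][5],s['clock'])]
print(turn(q,q[5]+.6,.05,.22,log));pickle.dump(log,open('log1','wb'))
print(np.round(log,3));print(robot.read_state()['wrist_force'])
E
```

```text
hit False
16.7917 [ 2.27618513e-01  1.14343220e-01  1.99716848e+00  4.86671518e-04
  1.03060782e+00 -2.47783103e+00] 43.434279087934165 [-4.97531138  1.7932919   4.68829974] [ 0.45953991  1.07987065 -0.0114705 ] -0.03320782911032438
False
[[-2.4780e+00 -2.4780e+00 -1.1000e-02 -3.3000e-02  1.6792e+01]
 [-2.4320e+00 -2.4330e+00 -2.6000e-02  3.4400e-01  1.7042e+01]
 [-2.3860e+00 -2.3870e+00  1.2100e-01  4.3800e-01  1.7292e+01]
 [-2.3390e+00 -2.3420e+00  1.2000e-02  3.4400e-01  1.7542e+01]
 [-2.2930e+00 -2.2960e+00 -1.0000e-02  3.4600e-01  1.7792e+01]
 [-2.2470e+00 -2.2490e+00 -6.1000e-02  2.6000e-01  1.8042e+01]
 [-2.2010e+00 -2.2030e+00 -1.1400e-01  1.9700e-01  1.8292e+01]
 [-2.1550e+00 -2.1570e+00 -1.6800e-01  8.8000e-02  1.8542e+01]
 [-2.1090e+00 -2.1110e+00 -1.4700e-01  1.7300e-01  1.8792e+01]
 [-2.0620e+00 -2.0650e+00 -5.0000e-03  2.2800e-01  1.9042e+01]
 [-2.0160e+00 -2.0190e+00  4.0000e-03  2.5100e-01  1.9292e+01]
 [-1.9700e+00 -1.9730e+00  5.1000e-02  2.8600e-01  1.9542e+01]
 [-1.9240e+00 -1.9270e+00  2.8000e-02  2.6600e-01  1.9792e+01]
 [-1.8780e+00 -1.8800e+00 -1.4000e-02  2.2900e-01  2.0042e+01]]
[-4.95619119  2.62161327  3.81985211]
```

Run:
```python
from h import *
s=robot.read_state();q=s['q'].copy();q[5]=-1.878
log=[(q[5],s['q'][5],-.02,s['tau'][5],s['clock'])]
print(turn(q,1.0,.045,.225,log))
t=[]
for _ in range(5): robot.dwell(.04);t.append(robot.read_state()['wrist_torque'][2])
print('avg',np.mean(t),t)
pickle.dump((log,q),open('log2','wb'))
print(np.round(np.array(log)[:,[1,2,3]],3),robot.read_state()['clock'],robot.read_state()['gripper_width']*91)
```

```text
True
avg 0.23991360640847792 [np.float64(0.24286774680034015), np.float64(0.2942940784727461), np.float64(0.2279139627277797), np.float64(0.21053045611066465), np.float64(0.22396178793085902)]
[[-1.88  -0.02   0.229]
 [-1.836  0.028  0.294]
 [-1.79  -0.123  0.107]
 [-1.745 -0.051  0.111]
 [-1.7   -0.01   0.218]
 [-1.655  0.027  0.306]
 [-1.611  0.272  0.475]] 21.75 43.15088155411043
```

Run:
```python
from h import *
log,q=pickle.load(open('log2','rb'))
def avg(n=8):
    t=[]
    for _ in range(n): robot.dwell(.04);t.append(robot.read_state()['wrist_torque'][2])
    return np.mean(t)
print(q[5],avg())
q[5]+=.025;robot.goto_joints(q);print(q[5],avg())
s=robot.read_state();log=[(q[5],s['q'][5],s['wrist_torque'][2],s['tau'][5],s['clock'])]
turn(q,-2.871,.05,9,log)
print(np.round(np.array(log)[:,[1,2]],3).tolist(),robot.read_state()['clock'],'hold',avg(4))
pickle.dump((log,q),open('log3','wb'))
```

```text
-1.6081874999999999 0.2442882806192062
-1.5831875 0.322261595883229
[[-1.586, 0.319], [-1.636, 0.244], [-1.685, 0.027], [-1.735, -0.073], [-1.784, -0.07], [-1.833, 0.014], [-1.883, 0.025], [-1.931, 0.027], [-1.979, 0.133], [-2.027, 0.107], [-2.076, 0.041], [-2.125, -0.02], [-2.175, -0.015], [-2.225, -0.019], [-2.274, -0.041], [-2.324, 0.08], [-2.373, 0.084], [-2.423, 0.066], [-2.472, 0.054], [-2.522, -0.018], [-2.571, -0.034], [-2.621, -0.004], [-2.67, 0.097], [-2.72, 0.094], [-2.769, 0.093], [-2.819, 0.079], [-2.868, 0.02]] 29.1667 hold -0.015321353432791038
```

The seat was felt at about 0.32 N m, well under 0.45. Three click humps passed on the way back and the knob is holding near zero torque. I'll release, back off and check the index mark and the spout.

Run:
```python
from h import *
robot.move_gripper(0.75);robot.dwell(.3)
C=np.array([.5397,.1488]);p=robot.read_state()['ee_pos']
robot.move_l([p[0],p[1],.35],speed=.2)
robot.move_ptp(np.r_[POST,.35],ori(np.radians(155)));robot.dwell(.3)
print(robot.read_state()['clock'])
pic,d=robot.camera("wrist");cv2.imwrite("pics/w3.png",pic);np.save("pics/w3.npy",d)
a=cv2.imread("pics/w2.png")
f=lambda i:cv2.resize(i[150:270,270:390],None,fx=3.3,fy=3.3,interpolation=2)
cv2.imwrite("pics/cmp.png",np.hstack([f(a),f(pic)]))
for i in (a,pic):
    g=i.min(2);w=np.zeros_like(g);w[175:245,285:352]=(g[175:245,285:352]>110)*255
    n,l,st,ce=cv2.connectedComponentsWithStats(w);k=1+st[1:,4].argmax();m=l==k
    big=cv2.morphologyEx((m*255).astype(np.uint8),cv2.MORPH_OPEN,np.ones((11,11),np.uint8));v,u=np.nonzero(big);c=(u.mean(),v.mean())
    v,u=np.nonzero(m);r=np.hypot(u-c[0],v-c[1]);e=r>17.5
    print(c,st[k],e.sum(),np.degrees(np.arctan2((v-c[1])[e].mean(),(u-c[0])[e].mean())) if e.any() else None)
```

```text
31.6083
(np.float64(292.60413589364845), np.float64(209.18168389955687)) [285 175  24  70 966] 666 26.710775682326943
(np.float64(292.6824427480916), np.float64(209.13740458015266)) [285 175  24  70 967] 663 34.07872823378427
```

View pics/cmp.png

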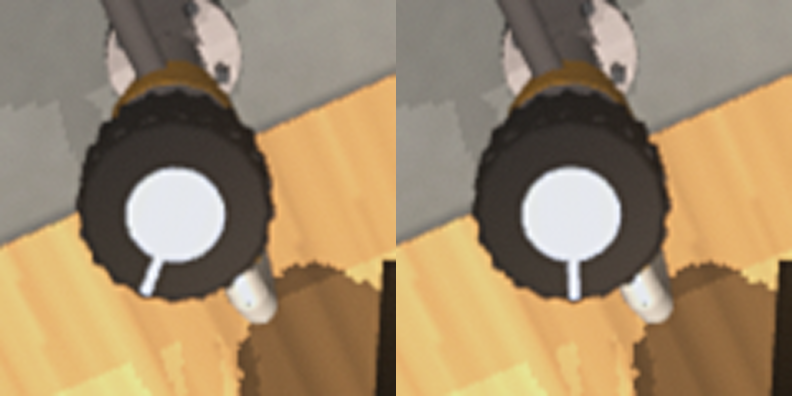

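View pics/w3.png

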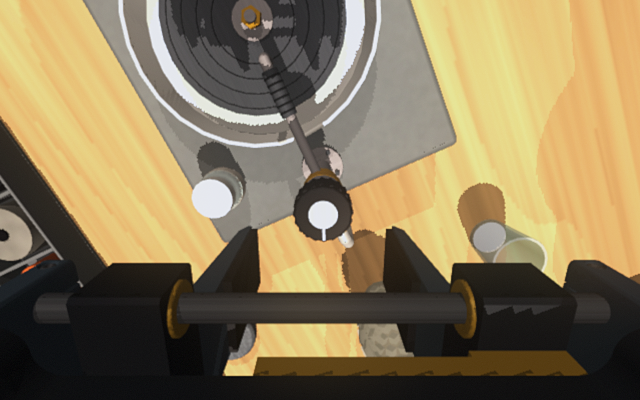

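```bash
python3 -c "
from h import *
robot.close_job();print(robot.read_state()['clock'])"
```

```text
the job is handed in; nothing more can be done
the job is handed in; nothing more can be done
```

I swung the spout in over the disc, shut the metering knob until it seated, opened it three clicks, and handed the job in. The clock read about 32 s, and the gripper was about 10 cm above the knob, touching nothing.

- **Spout:** I gripped the sleeve and swung it from about 1.01 rad to 0, which puts the nozzle half way between centre and rim. A check in the scene camera showed the tube aimed within about 0.012 rad of the disc centre, or about 1.5 mm at the nozzle. It looked the same after the knob work.
- **Shutting the knob:** It began to seat about two clicks from its starting position. I pressed it to about 0.32 N m by the wrist sensor, above the 0.2 for firm seating and below the 0.45 that spoils the seat.
- **Opening the knob:** I turned it back 67.5° from the shut click. Three click cycles showed in the torque, and it read near zero before I let go.
- **Index mark:** In the wrist pictures the mark had moved about 20° anticlockwise from where it started. That is one click more open than the start, so three in all.

- **A check that failed:** My automatic reading of the mark picked up the wrong patch of the picture, so I judged the mark by eye. The torque count and the geometry agree with it.
- **Other items:** The jar, tumbler and vase had not moved in the wrist view. I did not look at the stick again after the start.

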